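# Clamp the wire-bail storage jar shut

## Task

The white storage jar's lid lies loose on its rubber ring. Clamp the jar shut: turn the lid until the slot in its knob lines up with the wire bail, swing the bail forward over the lid into the slot, then press the front lever down until it goes over centre and lies against the jar. Keep the jar upright and about where it stands, and leave the other things alone.

Things in the scene. Friction and masses are not known exactly. Their poses are not given: they have to be found in the camera images.
- jar: White round stoneware jar, loose, filled, 3 to 4.5 kg; it starts to tip if its top is pushed with more than about 8 N. Body 110 mm across up to 78 mm high, neck 82 mm across, top of the rubber ring at 139 mm. Origin: centre of its underside; z up; -x is its front, where the lever is; +x its back, where the bail rests at first; y runs along the wires' bars and pivots.
- lid_knob (a point): Knob of the loose white lid (360 g), a bar 26 mm wide (y) with flat sides to pinch, x = -25 to +10 mm, sloping off behind, 52 mm high at its front horn. Point: on the lid's axis, 27 mm over the rubber ring, 12 mm above the lid's low dome (lid 84 mm across). z up, -x to the horn. Lined up: x along the jar's x, horn to the lever side; starts within 0.7 rad of that. The lid turns on the spot.
- lid_slot (a point): Slot across the knob along the lid's y, 11 mm wide, for the bail's 6 mm wire. In front (-x) stands the horn, 16 mm higher than the slot's floor, behind (+x) a ridge only 1.5 mm high. Point: on the lid's axis, 3 mm over the floor, where the wire's middle lies when seated (within 3 mm in x). Same axes as lid_knob.
- bail_bar (a point): Middle of the bail's cross bar, 6 mm steel wire along the jar's y, straight for 86 mm, then bent out to two arms 102 mm apart, hung in eyes on the lever. It rests tilted back over the jar's rear edge and stays where it is left (1 to 2 N moves it). Swung forward it clears lid and ridge and is stopped by the horn, 5 to 10 mm above the slot; pressing the lever then draws it down into the slot.
- bail_eye (a point): Mid-point of the line between the bail's two eyes, on the jar's centre plane: the bar swings about this line (along the jar's y) at 83 mm. The eyes sit on the lever's arms, 22 mm from the lever's pivot: in front of the pivot while the lever is up, below it when it is down.
- lever_bar (a point): Middle of the lever's front bar, 7 mm steel wire along the jar's y, straight for 100 mm. Starts raised, about 45 degrees above the pivot's level; fully pressed it is 45 degrees below, by the jar's wall, 53 mm up. With the bail in the slot it takes up to about 10 N until past centre, then holds itself down. Low down, an upright gripper would meet the lid: lean it away from the jar.
- lever_pivot (a point): Mid-point of the lever's pivot axis, on the jar's axis 112 mm above its underside. The lever's bar swings about this line (along the jar's y) at 84 mm.
- jar_lever (a joint): Angle of the lever in rad: 0 up (open, 45 degrees above level), grows as it is pressed, 1.57 fully down (45 degrees below level); past centre above about 1.31. Light friction holds it up.
- jar_gasket (a joint): Squeeze of the rubber ring in m: about 0 when the lid just lies on it, near -0.004 when clamped.
- clip_jar: Bystander: glass jar with a clip lid, 101 x 95 x 113 mm, right of the work. Origin: centre of its underside.
- mug: Bystander: white mug with dots, 78 x 114 x 93 mm, behind the work, to the left. Origin: centre of its underside.
- herb_bottle: Bystander: small glass bottle with a cork, 54 x 54 x 108 mm, behind the work. Origin: centre of its underside.
Mind the look-alikes: they are no part of the job. Leave any green or turquoise look-alike of the part that bears lid_knob alone.

How it is judged:
On the way, in this order (a step that is already met when the one before it is completed fails the run):
1. the lid is lined up and the bail lies over it, in or right above the knob's slot (angle between the x axis of lid_slot and the x axis of jar, either way round below 0.25 rad and x of bail_bar in the frame of lid_slot between -0.009 and 0.009 m and z of bail_bar in the frame of lid_slot below 0.014 m), for 0.2 s.
2. the lever is pressed over centre and the rubber ring is squeezed (value of joint jar_lever above 1.45 rad and value of joint jar_gasket below -0.0015 m), for 0.2 s.
At the end, for the whole second after the job is handed in: The lever is fully down (joint above 1.45 rad), the rubber ring squeezed by 1.5 mm or more, the lid lined up within 0.25 rad, the bail's bar in the slot (within 7 mm of its middle, at most 3 mm above its seat), and the jar upright, still and within 60 mm of its start (all of step 2 and angle between the x axis of lid_slot and the x axis of jar, either way round below 0.25 rad and x of bail_bar in the frame of lid_slot between -0.007 and 0.007 m and z of bail_bar in the frame of lid_slot below 0.003 m and angle between jar's own z axis and vertical below 0.05 rad and linear speed of jar below 0.02 m/s and distance of jar from where it was at the start of the episode below 0.06 m); the robot touches nothing.
It fails at once if the jar is tipped (more than 0.3 rad) (angle between jar's own z axis and vertical above 0.3 rad).
It fails at once if the jar is shoved more than 80 mm (distance of jar from where it was at the start of the episode above 0.08 m).
It fails at once if a bystander is moved more than 30 mm (distance of any of clip_jar, mug, herb_bottle from where it was at the start of the episode above 0.03 m).
It also fails if it takes over 61 s, if anything falls off the work surface, if the arm or the gripper's body presses on something with over 40 N, if the wrist force passes 120 N, or if a joint passes its speed limit or range.

## Robot

A 6-joint arm with a two-finger parallel gripper is mounted at the origin on a cart in front of the work surface, level with it; the furniture and walls round the work are solid. World frame = base frame: x ahead of the robot, y to its left, z up, the work surface at z = 0. Lengths are in m, angles in rad, forces in N, time in s.
With the tool pointing down it reaches from about 0.3 to 0.95 m from the base axis. Payload 3.1 kg.
Tool frame: the origin (TCP) lies on the centre line of the jaws, within the pads' length; the fingertips stand 19 mm ahead of it and the grasp point (between the pads) is the TCP; z points along the fingers, y is the line along which they close (so a half turn about z gives the same grasp; the last joint's range is limited). The gripper opens to 85 mm and grips with 20 to 120 N. Pads are 22 mm wide; open, the fingers measure 114 mm over their backs; the gripper's body (76 mm by 85 mm) begins 54 mm behind the grasp point. The pads swing forward as they close: fully open they stand 13 mm farther back than shut.
Start: joints at [-1.373, 0.308, 1.634, -0, 1.2, -0.07], TCP at [0.165, -0.603, 0.25] pointing down, gripper open.
Joint ranges: [-3.06, 3.06], [-0.79, 1.96], [0.05, 2.63], [-1.19, 4.34], [0.05, 2.64], [-2.94, 2.94]. Speed limits (rad/s): [2.79, 2.79, 3.14, 3.14, 3.14, 3.14].

## Interface

Orientations are given as a unit quaternion [x, y, z, w].
In Python, from bench import bot, capture, camera_params gives the robot as it stands.
- The arm moves only by the tool servo_tool, never from a script. Its argument "targets" is a list that holds one entry, the list of rows, each a list of 7 numbers: the shift along the tool's x, y, z in m, then the turn, a rotation vector about the tool's x, y, z in degrees, then the gripper command: -1 is shut, 1 is fully open, values between are in proportion. In form: [[[tx, ty, tz, wx, wy, wz, jaw], ...]]. A call has 1 to 12 rows; each row is the pose to reach, as a shift and turn from the pose commanded when the call began, along the tool's axes at that moment; what a row does not reach only later rows make up. A row lasts 1/8 s, in which the tool goes at most 62.5 mm and 10.7 degrees, less where a joint would pass 70% of its speed; a pose out of reach is approached as far as the arm can. A call with a gripper value outside its range is refused whole. The fingers move at their own pace and stop on an object; the grip force is fixed at half the most. Time passes only in rows, so rows that repeat a pose let the fingers close. It gives the time, the measured TCP pose, the force, the opening and the grip force at its end, in the units of the state.
- bot.observe(): the state, without advancing time (a new reading comes with each control period).
- capture(name): name is "scene" or "top"; returns the picture (480x640x3 uint8, red, green, blue); there is no depth.
- camera_params(name): a dict with "fx", "fy", "cx", "cy" (pixels), "k1" (the pictures are not rectified: a ray, as slopes to the right and down, at radius r is drawn at 1 + k1 r^2 times it, then the intrinsics apply), "R" (3x3) and "t" (3): a world point X has camera coordinates R X + t. Camera axes: x right, y down, z forward; pixel columns grow to the right and rows downward; lengths in m; the calibration is good to about 2 mm. A picture is of the moment at which its call begins. camera_params takes no time and is no camera call.
- bot.finish_job(): hands the job in; it is judged then, once.
The state is a dict: "clock": time; "joint_positions": joint angles; "joint_vel": joint speeds; "joint_efforts": joint torques, N m; "position": TCP position; "tool_rot": TCP orientation; "ft_force": force on the tool from outside, world axes, zero at the start; "torque": the same for the moment, N m; "opening": finger opening in m; "grasp_force": force on a finger pad.
Only numpy, scipy, OpenCV 4.12 (cv2) and the standard library are available. Lean on these libraries where they do the work, as an engineer would, in place of code of your own. Each camera call takes 0.05 s, during which the arm holds its last target. There are 200 camera calls.

## Working session

There is one attempt and no reset: what is moved stays moved. The work goes in short steps, Python scripts to look and compute and a tool call to move; the robot and the scene stay as the last step left them, time stands still between calls to the robot, and variables do not carry over. Pictures are saved under pics/ and viewed, at most 10 in all, crops included, and the job is handed in when it is done.

Besides the shell and the picture viewer there is one more tool, called as name(argument=value, ...), one argument or row to a line, values as JSON. servo_tool: Moves the arm, as the interface text tells. Its arguments: {"type":"object","properties":{"targets":{"type":"array"}},"required":["targets"]}

```bash
ls; mkdir -p pics; python3 - <<'E'
from bench import bot, capture, camera_params
import cv2
for n in ("scene","top"):
    cv2.imwrite(f"pics/{n}0.png",capture(n)[:,:,::-1])
    print(n,camera_params(n))
print(bot.observe())
E
```

```text
pics
scene {'fx': 600.0750418330437, 'fy': 600.0750418330437, 'cx': 321.75069645308855, 'cy': 233.79186176848356, 'k1': -0.10786426428125762, 'R': array([[-0.5100069 , -0.85995608, -0.01919642],
       [-0.45873359,  0.29080022, -0.83964203],
       [ 0.72763759, -0.41941718, -0.54280085]]), 't': array([0.40986212, 0.32994436, 1.19057457])}
top {'fx': 519.9063712946744, 'fy': 519.9063712946744, 'cx': 320.75719530438755, 'cy': 245.29839580797474, 'k1': -0.12182765101461641, 'R': array([[-0.01264615, -0.99978918, -0.01617643],
       [-0.99736984,  0.01376692, -0.07116086],
       [ 0.07136855,  0.01523397, -0.99733367]]), 't': array([0.17891107, 0.57943298, 1.10090961])}
{'clock': 0.1, 'joint_positions': array([-1.37270699e+00,  3.08934234e-01,  1.63504354e+00, -2.78297020e-06,
        1.19970713e+00, -6.97142654e-02]), 'joint_vel': array([ 0.0009998 , -0.00244211, -0.00347033, -0.00100269, -0.00081393,
       -0.00207356]), 'joint_efforts': array([-8.20668320e-04, -4.16407478e+01, -2.77645236e+01, -1.55919620e-04,
        3.99717028e-03,  2.49559707e-05]), 'position': array([ 0.16520994, -0.60204318,  0.24915921]), 'tool_rot': array([ 9.91047931e-01,  1.33502452e-01, -6.83956374e-05, -1.04388720e-03]), 'ft_force': array([ 0.18942415,  0.53804466, -0.7299672 ]), 'torque': array([-0.02635751, -0.07328048, -0.0292436 ]), 'grasp_force': 0.0, 'opening': 0.08551683284479793}
```

View pics/scene0.png

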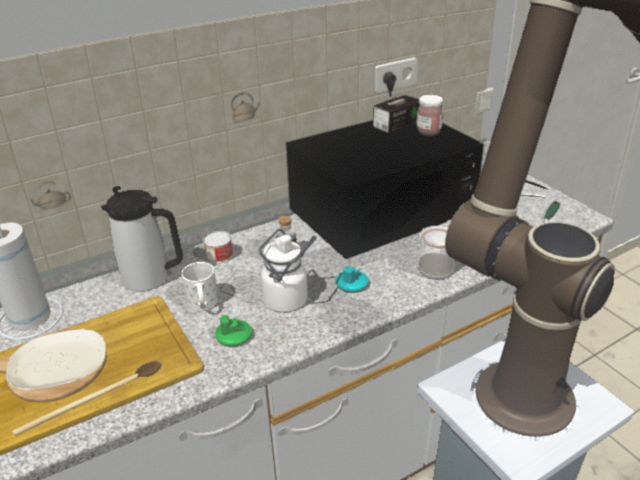

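View pics/top0.png

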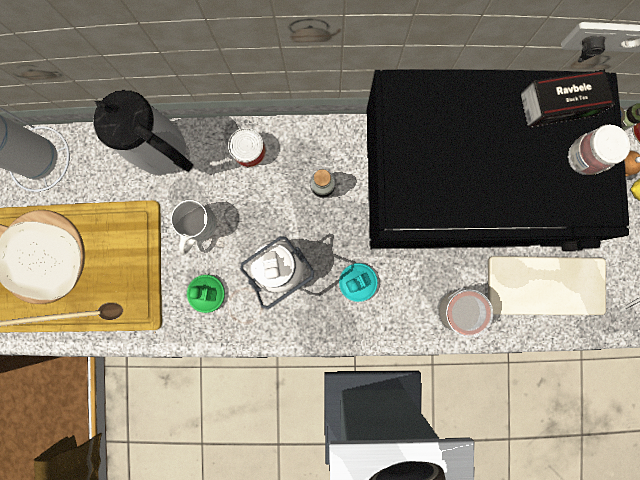

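The scene shows the white jar at top-camera (275,268) and scene-camera (284,275). Three things could be taken for its lid in the top view: the white lid on the jar (275,268), the green look-alike (205,293) and the turquoise one (358,282). I choose the white one on the jar and check it in a close crop.

```bash
python3 - <<'E'
import cv2,numpy as np
a=cv2.imread("pics/top0.png")[225:315,225:325]; b=cv2.imread("pics/scene0.png")[220:315,240:325]
f=lambda i,h:cv2.resize(i,(400,h),interpolation=cv2.INTER_CUBIC)
o=np.zeros((450,800,3),np.uint8); o[:360,:400]=f(a,360); o[:447,400:]=f(b,447)
cv2.imwrite("pics/crop1.png",o)
E
```

```text
(no output)
```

View pics/crop1.png

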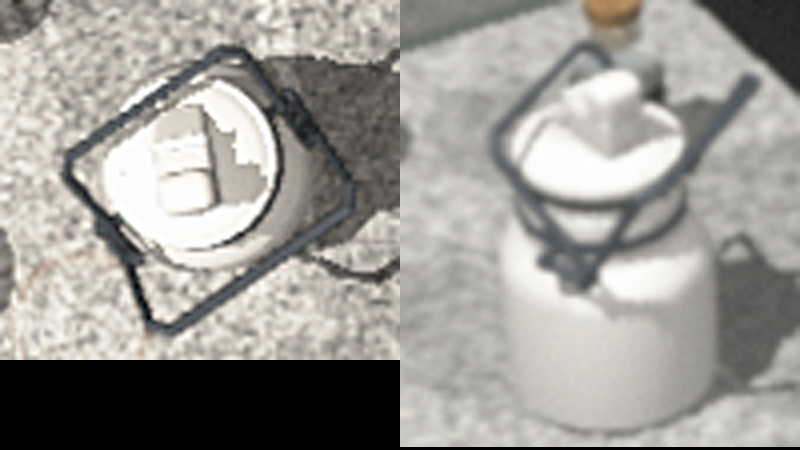

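The crop confirms the choice: the white lid on the jar, with its knob across (185,165) in the crop and the horn block at the lower end. The longer, thicker bar at lower right, top (266,307)-(312,277), is the lever. The bar at upper left, top (242,265)-(282,237), is the bail. Next I fit the pose with these pixels.

```bash
cat > h.py <<'E'
import numpy as np
from scipy.optimize import least_squares
from bench import bot, capture, camera_params
C={n:camera_params(n) for n in("scene","top")}
def proj(n,X):
    c=C[n]; p=np.atleast_2d(X)@c["R"].T+c["t"]; s=p[:,:2]/p[:,2:]; s=s*(1+c["k1"]*(s**2).sum(1,keepdims=True))
    return s*[c["fx"],c["fy"]]+[c["cx"],c["cy"]]
def jar2w(q,P): # q=x,y,yaw
    c,s=np.cos(q[2]),np.sin(q[2]); P=np.atleast_2d(P)
    return np.c_[q[0]+c*P[:,0]-s*P[:,1], q[1]+s*P[:,0]+c*P[:,1], P[:,2]]
def bars(lev,b): # lever angle, bail tilt from vertical (+ back); corner points in jar frame
    a=np.pi/4-lev; L=[-.084*np.cos(a),.112+.084*np.sin(a)]
    e=a-np.pi/4; E=[-.022*np.cos(e),.112+.022*np.sin(e)]
    B=[E[0]+.083*np.sin(b),E[1]+.083*np.cos(b)]
    f=lambda p,w:[[p[0],w,p[1]],[p[0],-w,p[1]]]
    return np.array(f(L,.0515)),np.array(f(B,.0455))
E
python3 - <<'E'
from h import *
ob={"top":(np.array([[312.5,277],[266.2,307]])[::-1],np.array([[242,265],[282,237]])),
 "scene":(np.array([[301.6,255],[315.4,237.4]]),np.array([[259.5,249.3],[279.3,229.6]]))}
def res(v):
    L,B=bars(v[3],v[4]); r=[]
    for n in ob:
        r+=[proj(n,jar2w(v,L))-ob[n][0],proj(n,jar2w(v,B))-ob[n][1]]
    return np.array(r).ravel()
s=least_squares(res,[.55,.08,.6,0,.9],loss="soft_l1"); print(s.x.round(4)); print(res(s.x).reshape(-1,2).round(1).tolist())
v=s.x; L,B=bars(v[3],v[4]); print(B[0],L[0])
print("lid axis z=.178 px",proj("top",jar2w(v,[[0,0,.177],[0,0,.154]])).round(1),proj("scene",jar2w(v,[[0,0,.0]])).round(1))
np.save("q.npy",v)
# lid yaw: project knob outline for several yaws into crop coords
for d in (-.7,-.6,-.5,-.4): 
    w=[v[0],v[1],v[2]+d]; print(d,((proj("top",jar2w(w,[[-.025,.013,.19],[-.025,-.013,.19],[-.0055,.013,.19],[-.0055,-.013,.19],[.01,.013,.174],[.01,-.013,.174]]))-225)*4).round().tolist())
E
```

```text
[ 0.5276  0.2568  0.5882 -0.112   0.8712]
[[0.5, 1.1], [0.0, -0.4], [0.1, -0.4], [-0.1, 0.3], [-6.6, 1.9], [0.3, -3.9], [0.2, -0.0], [-0.1, -0.1]]
[0.04164076 0.0455     0.16790427] [-0.0523854   0.0515      0.17766407]
lid axis z=.178 px [[273.8 269. ]
 [275.1 269.4]] [[289.1 300.2]]
-0.7 [[158.0, 227.0], [215.0, 233.0], [163.0, 185.0], [219.0, 190.0], [171.0, 152.0], [226.0, 158.0]]
-0.6 [[164.0, 230.0], [220.0, 230.0], [164.0, 187.0], [220.0, 187.0], [168.0, 155.0], [224.0, 155.0]]
-0.5 [[169.0, 233.0], [226.0, 227.0], [165.0, 190.0], [221.0, 185.0], [166.0, 158.0], [222.0, 152.0]]
-0.4 [[175.0, 235.0], [231.0, 223.0], [167.0, 193.0], [222.0, 182.0], [165.0, 161.0], [219.0, 150.0]]
```

```bash
cat > fit.py <<'E'
from h import *
import cv2
ob={"top":(np.array([[266.2,307],[312.5,277]]),np.array([[242,265],[282,237]])),
 "scene":(None,np.array([[259.5,249.3],[279.3,229.6]]))}
def res(v):
    L,B=bars(0,v[3]); r=[]
    for n in ob:
        if ob[n][0] is not None: r.append(proj(n,jar2w(v,L))-ob[n][0])
        r.append(proj(n,jar2w(v,B))-ob[n][1])
    r.append(proj("top",jar2w(v,[[0,0,.152]]))-(225+190/4,225+165/4))
    return np.array(np.vstack(r)).ravel()
s=least_squares(res,[.55,.25,.6,.9]); v=s.x; print(v.round(4)); print(res(v).reshape(-1,2).round(1).tolist())
np.save("q.npy",v)
def overlay(v,lid,lev,imgs,out):
    L,B=bars(lev,v[3]); t=np.linspace(0,2*np.pi,60); ci=lambda r,z:np.c_[r*np.cos(t),r*np.sin(t),0*t+z]
    k=np.array([[-.025,.013,.19],[-.025,-.013,.19],[-.0055,-.013,.19],[-.0055,.013,.19],[-.025,.013,.19]])
    k2=np.array([[-.0055,.013,.174],[-.0055,-.013,.174],[.01,-.013,.174],[.01,.013,.174],[-.0055,.013,.174]])
    w=[v[0],v[1],v[2]+lid]; o=[]
    for n,(x0,y0) in (("top",(230,222)),("scene",(235,215))):
        im=cv2.resize(imgs[n][y0:y0+100,x0:x0+90],None,fx=4.4,fy=5*.88,interpolation=cv2.INTER_CUBIC)
        for q,P,c in((v,L,(0,0,255)),(v,B,(255,0,0)),(v,ci(.042,.146),(0,200,0)),(v,ci(.055,0.003),(0,200,200)),(w,k,(255,0,255)),(w,k2,(255,128,0))):
            cv2.polylines(im,[(((proj(n,jar2w(q,P))-(x0,y0)+.5)*4.4)*8).astype(np.int32)],False,c,1,shift=3)
        o.append(im)
    cv2.imwrite(out,np.hstack(o))
E
python3 - <<'E'
from fit import *
overlay(v,-.55,0,{n:cv2.imread(f"pics/{n}0.png") for n in C},"pics/ov1.png")
E
```

```text
[0.5328 0.2609 0.584  0.7643]
[[0.6, 1.2], [-0.1, 0.2], [-0.7, -0.7], [-0.5, 0.1], [-0.3, -1.5], [-0.4, -1.4], [0.5, 0.4]]
```

View pics/ov1.png

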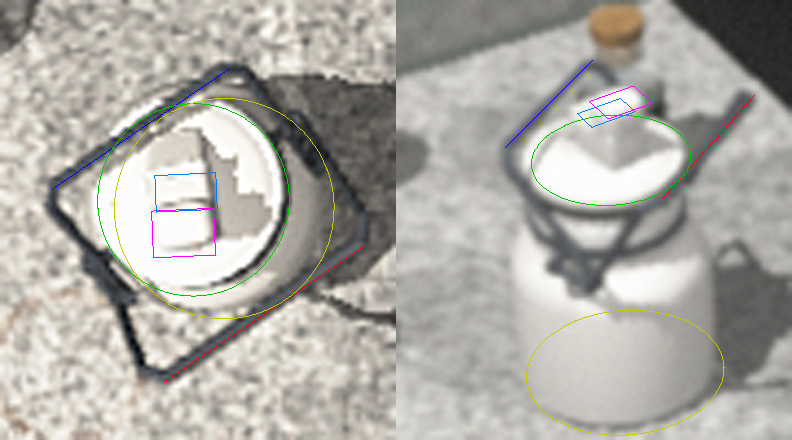

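The overlay fits the top view within 1-2 px. In the scene view everything lies about 2 px to the left, so I put the jar at about (0.535, 0.263) with yaw 0.584. The lid yaw is about 0.

```bash
cat > go.py <<'E'
# shifts from commanded/measured pose to world targets: x y z yaw lean(deg, about tool y)
import sys, numpy as np
from scipy.spatial.transform import Rotation as R
from bench import bot
def rot(yaw,lean): return R.from_euler("z",yaw,degrees=True)*R.from_euler("x",180,degrees=True)*R.from_euler("y",lean,degrees=True)
def shift(p0,R0,tgt):
    return np.r_[R0.inv().apply(np.array(tgt[:3])-p0),(R0.inv()*rot(*tgt[3:])).as_rotvec(degrees=True)].round(4)
if __name__=="__main__":
    s=bot.observe(); p0,R0=s["position"],R.from_quat(s["tool_rot"])
    for a in sys.argv[1:]: print(shift(p0,R0,[float(x) for x in a.split(",")]).tolist())
E
python3 go.py .535,.263,.29,0,0 .35,-.17,.30,7.5,0
```

```text
[0.5855, -0.7364, -0.0392, -0.12, 0.0079, 15.3441]
[0.2925, -0.3678, -0.05, -0.12, -0.0, 7.8441]
```

servo_tool(
  targets=[
    [[0.2925, -0.368, -0.05, 0, 0, 7.8, 0.06], [0.2925, -0.368, -0.05, 0, 0, 7.8, 0.06], [0.2925, -0.368, -0.05, 0, 0, 7.8, 0.06], [0.2925, -0.368, -0.05, 0, 0, 7.8, 0.06], [0.2925, -0.368, -0.05, 0, 0, 7.8, 0.06], [0.2925, -0.368, -0.05, 0, 0, 7.8, 0.06], [0.2925, -0.368, -0.05, 0, 0, 7.8, 0.06], [0.5855, -0.7364, -0.04, 0, 0, 15.3, 0.06], [0.5855, -0.7364, -0.04, 0, 0, 15.3, 0.06], [0.5855, -0.7364, -0.04, 0, 0, 15.3, 0.06], [0.5855, -0.7364, -0.04, 0, 0, 15.3, 0.06], [0.5855, -0.7364, -0.04, 0, 0, 15.3, 0.06]],
  ],
)

```text
clock: 1.6
position: [0.4582, 0.0838, 0.2925]
tool_rot: [1.0, 0.001, 0.0, 0.0]
ft_force: [0.9, -0.9, 0.5]
opening: 0.0457
grasp_force: 0.0
```

```bash
python3 go.py .535,.263,.27,0,0
```

```text
[0.077, -0.1791, 0.0225, 0.0257, -0.0144, 0.0786]
```

servo_tool(
  targets=[
    [[0.06, -0.14, 0.02, 0, 0, 0, 0.06], [0.06, -0.14, 0.02, 0, 0, 0, 0.06], [0.06, -0.14, 0.02, 0, 0, 0, 0.06], [0.06, -0.14, 0.02, 0, 0, 0, 0.06], [0.06, -0.14, 0.02, 0, 0, 0, 0.06]],
  ],
)

```text
clock: 2.22
position: [0.5173, 0.221, 0.2722]
tool_rot: [1.0, 0.0, -0.001, 0.001]
ft_force: [0.1, 0.2, -0.3]
opening: 0.0453
grasp_force: 0.0
```

```bash
python3 go.py .535,.263,.24,0,0; python3 - <<'E'
from h import *
import cv2
o=[]
for n,(x0,y0) in (("top",(215,200)),("scene",(225,160))):
    im=capture(n)[:,:,::-1]; cv2.imwrite(f"pics/{n}1.png",im); o.append(cv2.resize(im[y0:y0+150,x0:x0+130],None,fx=3,fy=3,interpolation=cv2.INTER_CUBIC))
cv2.imwrite("pics/look1.png",np.hstack(o)); print(bot.observe()["position"])
E
```

```text
[0.0178, -0.042, 0.0321, 0.0605, 0.0813, 0.0493]
[0.5175237  0.22056445 0.27276694]
```

View pics/look1.png

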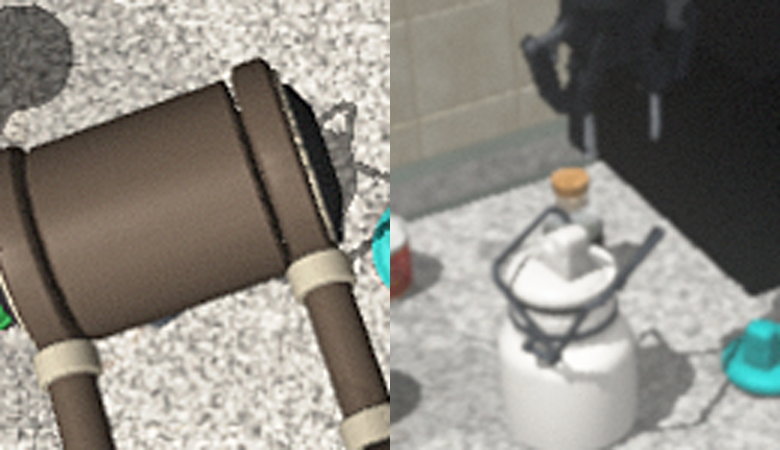

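The top view is blocked by the arm. The scene view shows the open fingers clear above and to the right of the knob, tips at about px (291,212) and (313,206). I check the scene calibration against these tips.

```bash
python3 - <<'E'
from h import *
for d in (.03,): print(proj("scene",[[.5175,.2206+d,.258],[.5175,.2206-d,.258]]).round(1))
for q in ([.5328,.2609],[.535,.263]):
    t=np.linspace(0,2*np.pi,200)
    for r,z in((.042,.146),(.055,.04)):
        p=proj("scene",np.c_[q[0]+r*np.cos(t),q[1]+r*np.sin(t),0*t+z]); print(q,z,p.min(0).round(1),p.max(0).round(1))
im=__import__("cv2").imread("pics/scene0.png",0)
for v in(260,265,270,290,295): print(v,im[v,245:325].tolist() if v in(290,265) else "")
E
```

```text
[[287.9 210.6]
 [311.5 203.2]]
[0.5328, 0.2609] 0.146 [265.2 240.5] [301.4 261.1]
[0.5328, 0.2609] 0.04 [262.9 273.1] [308.5 301.2]
[0.535, 0.263] 0.146 [264.  240.4] [300.2 260.9]
[0.535, 0.263] 0.04 [261.8 272.9] [307.3 301. ]
260 
265 [205, 202, 201, 202, 201, 200, 203, 204, 209, 211, 207, 198, 194, 193, 192, 185, 178, 183, 184, 159, 132, 139, 158, 149, 116, 113, 143, 176, 191, 193, 182, 174, 175, 173, 161, 162, 166, 155, 158, 158, 153, 130, 100, 81, 85, 117, 149, 165, 168, 167, 160, 151, 132, 100, 82, 107, 138, 152, 162, 162, 167, 173, 175, 174, 167, 161, 154, 159, 168, 179, 182, 172, 171, 169, 168, 166, 165, 173, 182, 178]
270 
290 [176, 178, 177, 177, 175, 175, 176, 179, 182, 183, 182, 180, 179, 178, 176, 172, 166, 175, 189, 193, 200, 200, 205, 206, 207, 209, 211, 214, 216, 217, 218, 215, 217, 217, 216, 215, 217, 216, 213, 212, 210, 209, 207, 205, 202, 199, 196, 194, 191, 187, 175, 170, 167, 162, 161, 158, 158, 155, 154, 150, 146, 137, 115, 98, 99, 98, 92, 91, 93, 91, 93, 89, 94, 92, 93, 92, 96, 92, 108, 137]
295
```

servo_tool(
  targets=[
    [[0.0175, -0.043, 0.03, 0, 0, 0, -0.17], [0.0175, -0.043, 0.03, 0, 0, 0, -0.17], [0.0175, -0.043, 0.05, 0, 0, 0, -0.17], [0.0175, -0.043, 0.06, 0, 0, 0, -0.17], [0.0175, -0.043, 0.07, 0, 0, 0, -0.17], [0.0175, -0.043, 0.08, 0, 0, 0, -0.17], [0.0175, -0.043, 0.085, 0, 0, 0, -0.17], [0.0175, -0.043, 0.09, 0, 0, 0, -0.17], [0.0175, -0.043, 0.09, 0, 0, 0, -0.17]],
  ],
)

```text
clock: 3.45
position: [0.5352, 0.2647, 0.1824]
tool_rot: [1.0, 0.0, -0.0, 0.0]
ft_force: [-0.5, -0.0, -0.0]
opening: 0.0356
grasp_force: 0.0
```

```bash
python3 - <<'E'
from h import *
import cv2
s=bot.observe(); print(s["position"],s["ft_force"])
x0,y0=225,170; im=capture("scene")[:,:,::-1]; cv2.imwrite("pics/look2.png",cv2.resize(im[y0:y0+120,x0:x0+130],None,fx=5,fy=5,interpolation=cv2.INTER_CUBIC))
E
```

```text
[0.53520151 0.26472632 0.18239509] [-0.48104289 -0.04183398 -0.03266468]
```

View pics/look2.png

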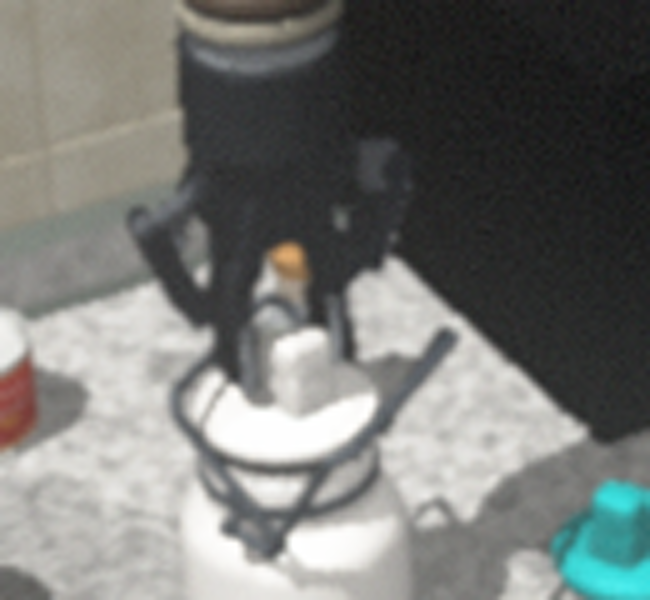

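The fingers straddle the knob at crop (300,365), clear of the bail and with no contact force. I close in steps while watching the side force.

servo_tool(
  targets=[
    [[0, 0, 0, 0, 0, 0, -0.27], [0, 0, 0, 0, 0, 0, -0.32], [0, 0, 0, 0, 0, 0, -0.34], [0, 0, 0, 0, 0, 0, -0.36]],
  ],
)

```text
clock: 4.0
position: [0.5357, 0.265, 0.1832]
tool_rot: [1.0, 0.0, 0.001, -0.0]
ft_force: [0.0, -0.2, 1.4]
opening: 0.0275
grasp_force: 4.8
```

servo_tool(
  targets=[
    [[0, 0, 0, 0, 0, 0, -0.4], [0, 0, 0, 0, 0, 0, -0.5], [0, 0, 0, 0, 0, 0, -0.5]],
  ],
)

```text
clock: 4.38
position: [0.5358, 0.2652, 0.1834]
tool_rot: [1.0, 0.0, 0.001, -0.001]
ft_force: [-1.0, -1.3, 6.0]
opening: 0.0253
grasp_force: 56.6
```

servo_tool(
  targets=[
    [[0, 0, -0.001, 0, 0, -4, -0.5], [0, 0, -0.001, 0, 0, -8, -0.5], [0, 0, -0.001, 0, 0, -12, -0.5], [0, 0, -0.001, 0, 0, -16, -0.5], [0, 0, -0.001, 0, 0, -20, -0.5], [0, 0, -0.001, 0, 0, -24, -0.5], [0, 0, -0.001, 0, 0, -28, -0.5], [0, 0, -0.001, 0, 0, -32, -0.5], [0, 0, -0.001, 0, 0, -33.5, -0.5], [0, 0, -0.001, 0, 0, -33.5, -0.5]],
  ],
)

```text
clock: 5.62
position: [0.5359, 0.2651, 0.1838]
tool_rot: [0.958, 0.288, 0.001, -0.0]
ft_force: [2.3, 0.9, 0.4]
opening: 0.0251
grasp_force: 56.8
```

servo_tool(
  targets=[
    [[0, 0, 0, 0, 0, 0, -0.35], [0, 0, 0, 0, 0, 0, -0.2], [0, 0, 0, 0, 0, 0, -0.2], [0, 0, -0.04, 0, 0, 0, -0.2], [0, 0, -0.08, 0, 0, 0, -0.2], [0, 0, -0.11, 0, 0, 0, -1], [0, 0, -0.11, 0, 0, 0, -1], [0, 0, -0.11, 0, 0, 0, -1], [0, 0, -0.11, 0, 0, 0, -1]],
  ],
)

```text
clock: 6.75
position: [0.5342, 0.2643, 0.2915]
tool_rot: [0.957, 0.289, -0.002, 0.0]
ft_force: [-1.4, -1.1, -1.5]
opening: -0.0001
grasp_force: 0.0
```

```bash
python3 go.py .595,.304,.24,33.5,0; python3 - <<'E'
from h import *
import cv2
s=bot.observe(); print(s["position"],s["ft_force"],s["joint_positions"].round(2))
x0,y0=225,170; im=capture("scene")[:,:,::-1]; cv2.imwrite("pics/look3.png",cv2.resize(im[y0:y0+120,x0:x0+130],None,fx=5,fy=5,interpolation=cv2.INTER_CUBIC))
E
```

```text
[0.0728, 0.0005, 0.0512, -0.0458, 0.2258, 0.0414]
[0.53422013 0.26426341 0.29145072] [-1.37374778 -1.13702805 -1.46067932] [0.39 0.22 1.66 0.   1.27 1.37]
```

View pics/look3.png

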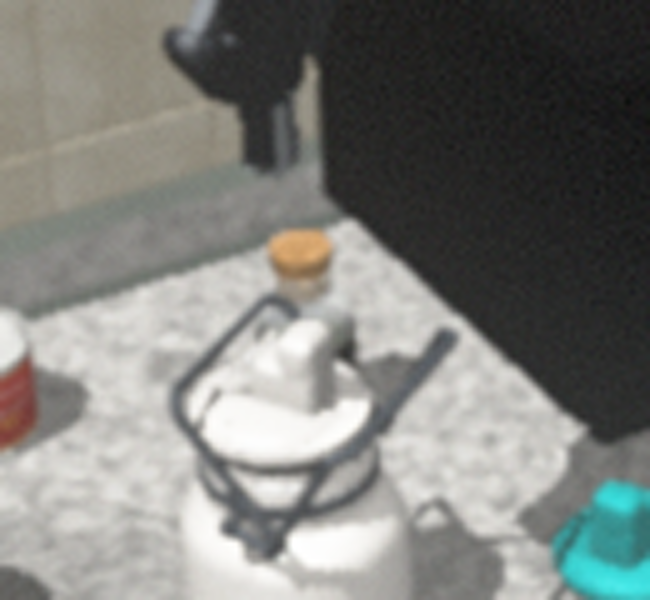

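The lid has turned: the slot in the knob at crop (285,345) now runs parallel to the bail bar, and the jar has not moved. Next I bring the closed fingers down behind the bail.

servo_tool(
  targets=[
    [[0.035, 0, 0, 0, 0, 0, -1], [0.067, 0, 0.02, 0, 0, 0, -1], [0.067, 0, 0.05, 0, 0, 0, -1], [0.067, 0, 0.08, 0, 0, 0, -1], [0.067, 0, 0.1, 0, 0, 0, -1], [0.067, 0, 0.111, 0, 0, 0, -1], [0.067, 0, 0.111, 0, 0, 0, -1], [0.067, 0, 0.111, 0, 0, 0, -1]],
  ],
)

```text
clock: 7.8
position: [0.5921, 0.3021, 0.1842]
tool_rot: [0.957, 0.289, 0.001, -0.0]
ft_force: [0.1, -0.0, 0.3]
opening: -0.0002
grasp_force: 0.0
```

```bash
python3 - <<'E'
from h import *
import cv2
s=bot.observe(); p=s["position"]; print(p,s["ft_force"]); c,n=np.cos(.584),np.sin(.584); d=p-[.536,.265,0]; print("jar frame",c*d[0]+n*d[1],-n*d[0]+c*d[1])
x0,y0=225,170; im=capture("scene")[:,:,::-1]; cv2.imwrite("pics/look4.png",cv2.resize(im[y0:y0+120,x0:x0+130],None,fx=5,fy=5,interpolation=cv2.INTER_CUBIC))
E
```

```text
[0.59207572 0.3021294  0.18416781] [ 0.0697076  -0.02741479  0.34917632]
jar frame 0.06725381515438432 5.7499598352245274e-05
```

View pics/look4.png

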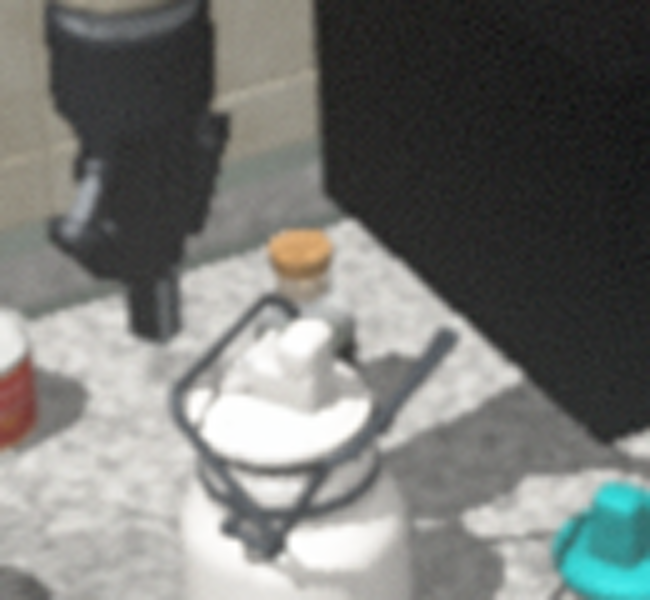

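The closed fingers stand behind the bail bar, tips at crop (153,335), not yet touching. Now I push along the bar's arc.

servo_tool(
  targets=[
    [[0, 0, 0.006, 0, 0, 0, -1], [-0.008, 0, 0.006, 0, 0, 0, -1], [-0.015, 0, 0.003, 0, 0, 0, -1], [-0.019, 0, 0, 0, 0, 0, -1], [-0.023, 0, -0.004, 0, 0, 0, -1], [-0.028, 0, -0.007, 0, 0, 0, -1], [-0.033, 0, -0.01, 0, 0, 0, -1], [-0.038, 0, -0.0125, 0, 0, 0, -1], [-0.043, 0, -0.015, 0, 0, 0, -1], [-0.047, 0, -0.0165, 0, 0, 0, -1], [-0.051, 0, -0.018, 0, 0, 0, -1], [-0.051, 0, -0.018, 0, 0, 0, -1]],
  ],
)

```text
clock: 9.35
position: [0.548, 0.2732, 0.2005]
tool_rot: [0.957, 0.289, -0.001, 0.0]
ft_force: [0.6, 0.2, -0.4]
opening: 0.0002
grasp_force: 0.0
```

```bash
python3 - <<'E'
from h import *
import cv2
s=bot.observe(); p=s["position"]; print(p,s["ft_force"]); c,n=np.cos(.584),np.sin(.584); d=p-[.536,.265,0]; print("jar frame",c*d[0]+n*d[1],-n*d[0]+c*d[1])
x0,y0=225,170; im=capture("scene")[:,:,::-1]; cv2.imwrite("pics/look5.png",cv2.resize(im[y0:y0+120,x0:x0+130],None,fx=5,fy=5,interpolation=cv2.INTER_CUBIC))
E
```

```text
[0.54802773 0.27324886 0.20045768] [ 0.55416519  0.16359113 -0.35407063]
jar frame 0.014582436044529993 0.000250049977524972
```

View pics/look5.png

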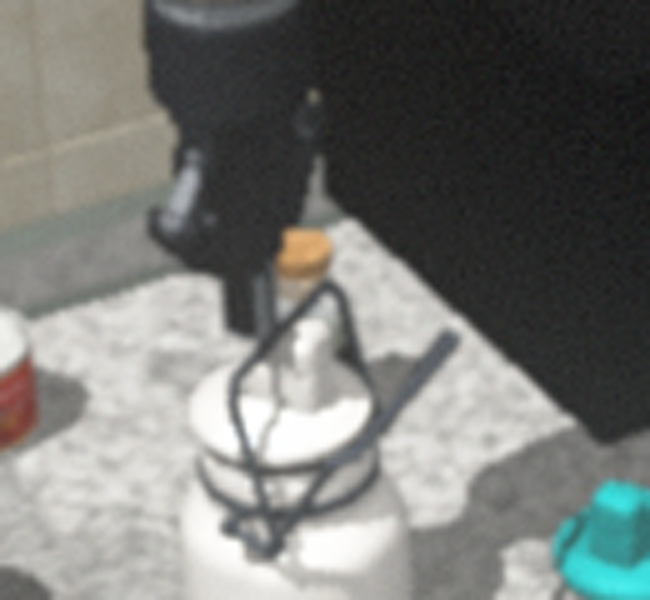

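The bail is swung up over the lid. Its bar runs from crop (235,385) to (330,288), crossing in front of the knob slot. I nudge on until the horn stops it.

servo_tool(
  targets=[
    [[-0.002, 0, 0, 0, 0, 0, -1], [-0.003, 0, 0, 0, 0, 0, -1], [-0.003, 0, 0, 0, 0, 0, -1]],
  ],
)

```text
clock: 9.78
position: [0.5465, 0.2722, 0.2008]
tool_rot: [0.957, 0.289, 0.0, -0.0]
ft_force: [1.7, 1.8, 0.2]
opening: -0.0002
grasp_force: 1.1
```

The side force is now about 2.4 N against the horn, so the bar is stopped over the slot. I back off and go to the lever side, leaned away from the jar.

servo_tool(
  targets=[
    [[0.015, 0, 0, 0, 0, 0, -1], [0.02, 0, -0.04, 0, 0, 0, -1], [0.02, 0, -0.1, 0, 0, 0, -1], [-0.03, 0, -0.12, 0, 0, 0, -1], [-0.08, 0, -0.12, 0, 0, 0, -1], [-0.11, 0, -0.12, 0, 10, 0, -1], [-0.11, 0, -0.12, 0, 20, 0, -1], [-0.11, 0, -0.12, 0, 30, 0, -1], [-0.11, 0, -0.12, 0, 40, 0, -1], [-0.11, 0, -0.12, 0, 45, 0, -1], [-0.11, 0, -0.12, 0, 45, 0, -1], [-0.11, 0, -0.12, 0, 45, 0, -1]],
  ],
)

```text
clock: 11.28
position: [0.4554, 0.2114, 0.3219]
tool_rot: [0.885, 0.267, 0.366, -0.11]
ft_force: [-0.1, 0.4, -0.6]
opening: 0.0003
grasp_force: 0.0
```

```bash
cat > jg.py <<'E'
# args: jx,z in the jar's frame (jar y=0), lean -> tool shifts
import sys
from go import *
C=np.array([.536,.265]); u=np.array([np.cos(.584),np.sin(.584)])
s=bot.observe(); p0,R0=s["position"],R.from_quat(s["tool_rot"]); d=p0[:2]-C
print("jar frame",(d@u).round(4),(d@[-u[1],u[0]]).round(4),p0[2].round(4),"z-axis",R0.apply([0,0,1]).round(3),s["ft_force"].round(1),s["joint_positions"].round(2))
for a in sys.argv[1:]:
    x,z,l=map(float,a.split(",")); w=C+u*x; print(a,shift(p0,R0,[w[0],w[1],z,np.degrees(.584),l]).tolist())
E
python3 jg.py -.04,.225,45 -.0506,.1971,45
python3 - <<'E'
from h import *
import cv2
x0,y0=225,170; im=[capture("top")[222:322,230:320,::-1],capture("scene")[215:315,235:325,::-1]]; cv2.imwrite("pics/look6.png",cv2.resize(np.hstack(im),None,fx=4.4,fy=4.4,interpolation=cv2.INTER_CUBIC))
E
```

```text
jar frame -0.0968 -0.0003 0.3219 z-axis [ 0.589  0.391 -0.707] [-0.1  0.4 -0.6] [ 0.18 -0.39  2.34  0.59  0.53  0.75]
-.04,.225,45 [-0.0283, -0.0002, 0.1086, -0.0507, -0.0039, 0.0905]
-.0506,.1971,45 [-0.0556, -0.0003, 0.1209, -0.0507, -0.0039, 0.0905]
```

View pics/look6.png

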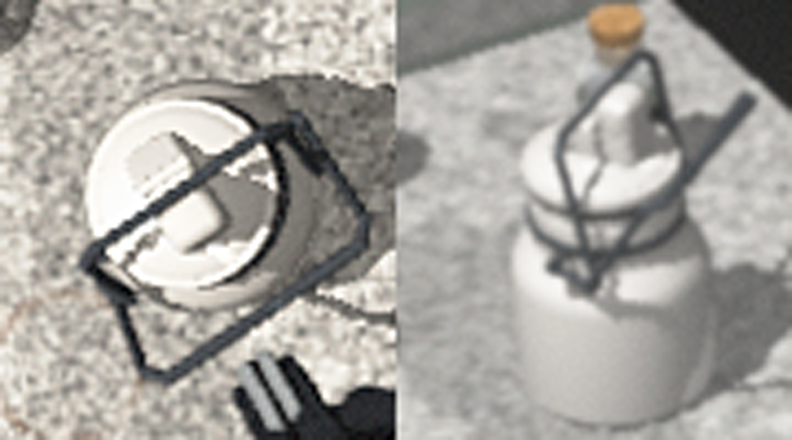

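Top view (left): the bail bar crosses from (90,255) to (300,120) just behind the horn at (190,215), parallel to the slot, and the lid is lined up. Scene view (right): the bail stands over the lid and the lever is still up at (750,97). That was picture ten, so from here I go by numbers.

```bash
python3 jg.py -.0576,.225,45 -.0576,.197,45 -.0576,.190,45 -.0647,.182,45 -.0709,.1727,45 -.0757,.163,45 -.0793,.1524,45 -.0815,.1417,45 -.0822,.1307,45
```

```text
jar frame -0.0965 -0.0002 0.322 z-axis [ 0.59   0.391 -0.707] [ 0.9 -0.1 -0.5] [ 0.18 -0.39  2.34  0.59  0.53  0.75]
-.0576,.225,45 [-0.0412, -0.0002, 0.0961, -0.0635, -0.0355, 0.1184]
-.0576,.197,45 [-0.061, -0.0002, 0.1159, -0.0635, -0.0355, 0.1184]
-.0576,.190,45 [-0.0659, -0.0002, 0.1208, -0.0635, -0.0355, 0.1184]
-.0647,.182,45 [-0.0766, -0.0002, 0.1215, -0.0635, -0.0355, 0.1184]
-.0709,.1727,45 [-0.0876, -0.0002, 0.1236, -0.0635, -0.0355, 0.1184]
-.0757,.163,45 [-0.0978, -0.0003, 0.1271, -0.0635, -0.0355, 0.1184]
-.0793,.1524,45 [-0.1079, -0.0003, 0.1321, -0.0635, -0.0355, 0.1184]
-.0815,.1417,45 [-0.117, -0.0003, 0.1381, -0.0635, -0.0355, 0.1184]
-.0822,.1307,45 [-0.1253, -0.0003, 0.1453, -0.0635, -0.0355, 0.1184]
```

servo_tool(
  targets=[
    [[-0.02, 0, 0.05, 0, 0, 0, -1], [-0.041, 0, 0.096, 0, 0, 0, -1], [-0.041, 0, 0.096, 0, 0, 0, -1], [-0.055, 0, 0.11, 0, 0, 0, -1], [-0.061, 0, 0.116, 0, 0, 0, -1], [-0.066, 0, 0.121, 0, 0, 0, -1], [-0.071, 0, 0.1213, 0, 0, 0, -1], [-0.077, 0, 0.1215, 0, 0, 0, -1], [-0.077, 0, 0.1215, 0, 0, 0, -1]],
  ],
)

```text
clock: 12.5
position: [0.4817, 0.2291, 0.1807]
tool_rot: [0.884, 0.267, 0.367, -0.111]
ft_force: [-0.2, 0.5, 0.5]
opening: -0.0002
grasp_force: 0.0
```

```bash
python3 jg.py -.0709,.1727,45 -.0757,.163,45 -.0793,.1524,45 -.0815,.1417,45 -.0822,.1307,45; cat > barpx.py <<'E'
# lever angle from the scene picture: darkness along the predicted bar for each angle
from h import *
import cv2
im=cv2.GaussianBlur(cv2.cvtColor(capture("scene"),cv2.COLOR_RGB2GRAY),(3,3),0).astype(np.float32)
q=[.536,.265,.584]; r=[]
for th in np.arange(-.2,1.7,.05):
    L,_=bars(th,0); t=np.linspace(.04,.96,40)[:,None]; P=jar2w(q,L[0]*(1-t)+L[1]*t); p=proj("scene",P)
    best=min((np.median(cv2.remap(im,(p[:,0]+dx).astype(np.float32)[None],(p[:,1]+1).astype(np.float32)[None],1)),dx) for dx in(-1,0,1)); r.append((round(float(best[0])),round(float(th),2)))
print(sorted(r)[:6])
E
python3 barpx.py
```

```text
jar frame -0.0651 0.0 0.1807 z-axis [ 0.589  0.391 -0.707] [-0.2  0.5  0.5] [ 0.22 -0.03  2.41  1.51  0.26 -0.2 ]
-.0709,.1727,45 [-0.0097, 0.0, 0.0016, -0.0902, -0.0214, 0.0737]
-.0757,.163,45 [-0.02, 0.0, 0.005, -0.0902, -0.0214, 0.0737]
-.0793,.1524,45 [-0.03, 0.0, 0.01, -0.0902, -0.0214, 0.0737]
-.0815,.1417,45 [-0.0391, 0.0, 0.016, -0.0902, -0.0214, 0.0737]
-.0822,.1307,45 [-0.0474, 0.0, 0.0232, -0.0902, -0.0214, 0.0737]
[(62, -0.05), (65, -0.0), (69, 0.05), (78, 0.1), (81, -0.1), (87, 0.15)]
```

servo_tool(
  targets=[
    [[-0.005, 0, 0.0005, 0, 0, 0, -1], [-0.01, 0, 0.0015, 0, 0, 0, -1], [-0.015, 0, 0.003, 0, 0, 0, -1], [-0.02, 0, 0.005, 0, 0, 0, -1], [-0.025, 0, 0.0075, 0, 0, 0, -1], [-0.03, 0, 0.01, 0, 0, 0, -1], [-0.03, 0, 0.01, 0, 0, 0, -1]],
  ],
)

```text
clock: 13.42
position: [0.4695, 0.221, 0.1523]
tool_rot: [0.885, 0.267, 0.367, -0.111]
ft_force: [0.1, 0.5, -1.2]
opening: -0.0002
grasp_force: 0.1
```

```bash
python3 jg.py -.0815,.1417,45 -.0822,.1307,45; python3 barpx.py
```

```text
jar frame -0.0797 -0.0 0.1523 z-axis [ 0.589  0.391 -0.707] [ 0.1  0.5 -1.2] [ 0.2   0.01  2.45  1.82  0.28 -0.54]
-.0815,.1417,45 [-0.0088, -0.0, 0.0062, -0.0723, -0.0167, 0.0578]
-.0822,.1307,45 [-0.017, -0.0, 0.0135, -0.0723, -0.0167, 0.0578]
[(60, 0.3), (61, 0.35), (64, 0.4), (72, 0.45), (79, 0.5), (84, 0.25)]
```

servo_tool(
  targets=[
    [[-0.0045, 0, 0.003, 0, 0, 0, -1], [-0.009, 0, 0.006, 0, 0, 0, -1], [-0.013, 0, 0.01, 0, 0, 0, -1], [-0.017, 0, 0.0135, 0, 0, 0, -1], [-0.022, 0, 0.019, 0, 0, 0, -1], [-0.022, 0, 0.019, 0, 0, 0, -1]],
  ],
)

```text
clock: 14.22
position: [0.4697, 0.2209, 0.1254]
tool_rot: [0.883, 0.267, 0.369, -0.112]
ft_force: [5.1, 3.3, 1.8]
opening: -0.0001
grasp_force: 2.8
```

```bash
python3 jg.py; python3 barpx.py; python3 - <<'E'
from h import *
import cv2
E
```

```text
jar frame -0.0796 -0.0003 0.1254 z-axis [ 0.592  0.394 -0.703] [5.1 3.3 1.8] [ 0.2   0.1   2.46  2.11  0.32 -0.84]
[(60, 0.55), (60, 0.6), (64, 0.5), (65, 0.65), (72, 0.7), (77, 0.75)]
```

servo_tool(
  targets=[
    [[0.004, 0, -0.002, 0, 0, 0, -1], [0.008, 0, -0.015, 0, 0, 0, -1], [0.008, 0, -0.05, 0, 0, 0, -1], [0, 0, -0.08, 0, 0, 0, -1], [0, 0, -0.08, 0, 0, 0, -1]],
  ],
)

```text
clock: 14.9
position: [0.4192, 0.1874, 0.1802]
tool_rot: [0.884, 0.267, 0.367, -0.109]
ft_force: [-0.3, -0.2, 0.1]
opening: 0.0
grasp_force: 0.0
```

```bash
python3 jg.py; python3 barpx.py; cat > ang.py <<'E'
# lever/bail angles: dark-line score over both pictures with small shift, fit by brute force
from h import *
import cv2
I={n:cv2.GaussianBlur(cv2.cvtColor(capture(n),cv2.COLOR_RGB2GRAY),(3,3),0).astype(np.float32) for n in C}
for n in C: cv2.imwrite(f"pics/{n}_last.png",I[n])
t=np.linspace(.05,.95,40)[:,None]; q=[.536,.265,.584]
def sc(n,X,d):
    p=proj(n,jar2w(q,X[0]*(1-t)+X[1]*t))+d; return np.median(cv2.remap(I[n],p[:,0].astype(np.float32)[None],p[:,1].astype(np.float32)[None],1))
for n in C:
    r=[(round(float(min(sc(n,bars(th,0)[0],(dx,dy)) for dx in(-.7,0,.7) for dy in(-.7,0,.7)))),round(float(th),2)) for th in np.arange(-.1,1.7,.05)]
    print(n,"lever",sorted(r)[:6])
    # bail bar: x,z free along a z scan at x=-.002
    r=[(round(float(min(sc(n,np.array([[x,.042,z],[x,-.042,z]]),(0,dy)) for dy in(0,)))),round(float(x),3),round(float(z),3)) for x in (-.004,0,.004) for z in np.arange(.168,.2,.003)]
    print(n,"bail",sorted(r)[:8])
E
python3 ang.py
```

```text
jar frame -0.1402 -0.0003 0.1802 z-axis [ 0.591  0.389 -0.706] [-0.3 -0.2  0.1] [ 0.11 -0.21  2.56  1.38  0.33 -0.14]
[(102, 0.7), (105, 0.65), (109, 1.25), (109, 1.3), (109, 1.35), (109, 1.4)]
scene lever [(103, 0.65), (103, 0.7), (103, 0.75), (109, 1.25), (109, 1.35), (109, 1.4)]
scene bail [(140, -0.004, 0.18), (141, -0.004, 0.177), (142, 0.0, 0.174), (148, 0.004, 0.168), (149, 0.0, 0.171), (152, -0.004, 0.198), (154, 0.0, 0.195), (158, 0.0, 0.192)]
top lever [(79, 0.8), (80, 0.55), (80, 0.6), (80, 0.65), (80, 0.7), (80, 0.75)]
top bail [(94, -0.004, 0.195), (95, -0.004, 0.189), (95, -0.004, 0.192), (96, -0.004, 0.198), (97, -0.004, 0.186), (100, -0.004, 0.183), (104, -0.004, 0.18), (109, -0.004, 0.177)][ WARN:0@2.572] global loadsave.cpp:1063 imwrite_ Unsupported depth image for selected encoder is fallbacked to CV_8U.
```

The lever is at about 0.7 rad and the bar sits in or over the slot (model height 0.179 m). Next I push with the fingertips at 35° lean.

```bash
python3 jg.py -.1085,.1425,35; python3 - <<'E'
import cv2
im=cv2.imread("pics/scene_last.png",0)
print(im[290,255:270].tolist(),im[290,296:312].tolist())
E
```

```text
jar frame -0.1389 -0.0003 0.1795 z-axis [ 0.59   0.39  -0.707] [-0.1 -0.5 -0.2] [ 0.11 -0.21  2.55  1.38  0.33 -0.15]
-.1085,.1425,35 [-0.0047, -0.0003, 0.0476, -0.0216, -10.0031, 0.0126]
[178, 176, 175, 175, 172, 168, 168, 174, 183, 189, 194, 198, 200, 202, 202] [146, 142, 137, 132, 128, 125, 123, 120, 118, 114, 107, 99, 94, 94, 95, 96]
```

Edges at row 290 are still about columns 262 and 307, so the jar has not moved.

servo_tool(
  targets=[
    [[-0.003, 0, 0.01, 0, -5, 0, -1], [-0.005, 0, 0.025, 0, -10, 0, -1], [-0.005, 0, 0.04, 0, -10, 0, -1], [-0.005, 0, 0.0475, 0, -10, 0, -1], [-0.005, 0, 0.0475, 0, -10, 0, -1], [-0.005, 0, 0.0475, 0, -10, 0, -1]],
  ],
)

```text
clock: 15.8
position: [0.4447, 0.205, 0.1417]
tool_rot: [0.913, 0.275, 0.287, -0.087]
ft_force: [-0.1, 0.2, -1.1]
opening: 0.0001
grasp_force: 0.0
```

```bash
python3 jg.py -.1018,.127,35 -.1015,.1197,35 -.1005,.1124,35 -.0989,.1053,35 -.0967,.0983,35 -.0939,.0915,35 -.0905,.085,35 -.0866,.0788,35 -.0821,.073,35 -.0772,.0676,35
```

```text
jar frame -0.1092 0.0003 0.1417 z-axis [ 0.476  0.317 -0.82 ] [-0.1  0.2 -1.1] [ 0.21 -0.03  2.42  0.89  0.27  0.4 ]
-.1018,.127,35 [-0.0023, 0.0003, 0.0163, -0.0969, 0.0914, 0.0496]
-.1015,.1197,35 [-0.0063, 0.0003, 0.0224, -0.0969, 0.0914, 0.0496]
-.1005,.1124,35 [-0.0096, 0.0003, 0.029, -0.0969, 0.0914, 0.0496]
-.0989,.1053,35 [-0.0124, 0.0003, 0.0357, -0.0969, 0.0914, 0.0496]
-.0967,.0983,35 [-0.0146, 0.0004, 0.0427, -0.0969, 0.0914, 0.0496]
-.0939,.0915,35 [-0.0162, 0.0004, 0.0499, -0.0969, 0.0914, 0.0496]
-.0905,.085,35 [-0.0171, 0.0004, 0.0572, -0.0969, 0.0914, 0.0496]
-.0866,.0788,35 [-0.0174, 0.0004, 0.0645, -0.0969, 0.0914, 0.0496]
-.0821,.073,35 [-0.0171, 0.0004, 0.0718, -0.0969, 0.0914, 0.0496]
-.0772,.0676,35 [-0.0161, 0.0004, 0.0791, -0.0969, 0.0914, 0.0496]
```

servo_tool(
  targets=[
    [[-0.001, 0, 0.008, 0, 0, 0, -1], [-0.0023, 0, 0.0163, 0, 0, 0, -1], [-0.0043, 0, 0.0195, 0, 0, 0, -1], [-0.0063, 0, 0.0224, 0, 0, 0, -1], [-0.008, 0, 0.0257, 0, 0, 0, -1], [-0.0096, 0, 0.029, 0, 0, 0, -1], [-0.0096, 0, 0.029, 0, 0, 0, -1]],
  ],
)

```text
clock: 16.68
position: [0.4504, 0.2085, 0.1118]
tool_rot: [0.914, 0.275, 0.287, -0.086]
ft_force: [-4.1, -5.9, 2.2]
opening: -0.0001
grasp_force: 3.5
```

```bash
python3 jg.py -.0989,.1053,35 -.0967,.0983,35 -.0939,.0915,35 -.0905,.085,35 -.0866,.0788,35 -.0821,.073,35 -.0772,.0676,35; python3 ang.py 2>/dev/null
```

```text
jar frame -0.1026 0.0 0.1118 z-axis [ 0.476  0.315 -0.821] [-4.1 -5.9  2.2] [0.22 0.07 2.41 1.19 0.22 0.09]
-.0989,.1053,35 [-0.0007, 0.0, 0.0074, -0.0049, 0.1762, 0.016]
-.0967,.0983,35 [-0.0029, 0.0, 0.0144, -0.0049, 0.1762, 0.016]
-.0939,.0915,35 [-0.0045, 0.0, 0.0216, -0.0049, 0.1762, 0.016]
-.0905,.085,35 [-0.0054, 0.0001, 0.0289, -0.0049, 0.1762, 0.016]
-.0866,.0788,35 [-0.0057, 0.0001, 0.0362, -0.0049, 0.1762, 0.016]
-.0821,.073,35 [-0.0053, 0.0001, 0.0435, -0.0049, 0.1762, 0.016]
-.0772,.0676,35 [-0.0044, 0.0001, 0.0507, -0.0049, 0.1762, 0.016]
scene lever [(86, 0.9), (87, 0.95), (87, 1.0), (88, 1.05), (90, 1.1), (94, 1.15)]
scene bail [(137, -0.004, 0.177), (140, 0.0, 0.171), (149, -0.004, 0.174), (150, -0.004, 0.198), (150, 0.0, 0.174), (156, -0.004, 0.18), (156, -0.004, 0.195), (156, 0.0, 0.195)]
top lever [(79, 0.55), (79, 0.6), (79, 0.65), (79, 0.7), (79, 0.75), (79, 0.8)]
top bail [(90, -0.004, 0.186), (90, -0.004, 0.189), (92, -0.004, 0.183), (93, -0.004, 0.192), (95, -0.004, 0.195), (96, -0.004, 0.18), (100, -0.004, 0.198), (101, -0.004, 0.177)]
```

The horizontal push of 7 N shows the bar is near the jar-side edge of the tips. I back off, shift 5 mm inward and press again.

servo_tool(
  targets=[
    [[0, 0, -0.005, 0, 0, 0, -1], [0.003, 0, -0.007, 0, 0, 0, -1], [0.006, 0, -0.007, 0, 0, 0, -1], [0.005, 0, -0.003, 0, 0, 0, -1], [0.004, 0, 0, 0, 0, 0, -1], [0.0025, 0, 0.0035, 0, 0, 0, -1], [0.0025, 0, 0.0035, 0, 0, 0, -1]],
  ],
)

```text
clock: 17.65
position: [0.45, 0.2096, 0.1074]
tool_rot: [0.915, 0.275, 0.283, -0.086]
ft_force: [-10.3, -10.0, 1.3]
opening: -0.0001
grasp_force: 7.2
```

```bash
python3 jg.py; python3 ang.py 2>/dev/null | grep lever
```

```text
jar frame -0.1023 0.0012 0.1074 z-axis [ 0.471  0.313 -0.825] [-10.3 -10.    1.3] [0.23 0.08 2.41 1.2  0.22 0.08]
scene lever [(86, 0.9), (86, 0.95), (86, 1.0), (87, 1.05), (89, 1.1), (93, 1.15)]
top lever [(79, 0.55), (79, 0.9), (80, 0.6), (80, 0.65), (80, 0.7), (80, 0.75)]
```

The bar is on the jar side of the fingers, so I missed it. I retreat and re-measure.

servo_tool(
  targets=[
    [[-0.006, 0, -0.005, 0, 0, 0, -1], [-0.006, 0, -0.03, 0, 0, 0, -1], [-0.006, 0, -0.07, 0, 0, 0, -1], [-0.006, 0, -0.09, 0, 0, 0, -1], [-0.006, 0, -0.09, 0, 0, 0, -1]],
  ],
)

```text
clock: 18.38
position: [0.4097, 0.1806, 0.1844]
tool_rot: [0.912, 0.275, 0.29, -0.086]
ft_force: [-0.6, 0.7, -0.5]
opening: -0.0002
grasp_force: 0.0
```

```bash
python3 jg.py; cat > m.py <<'E'
# joint fit of jar x,y shift along jar x + lever angle by darkness of thin line relative to flanks, per picture
from h import *
import cv2
I={n:cv2.cvtColor(capture(n),cv2.COLOR_RGB2GRAY).astype(np.float32) for n in C}
for n in C: cv2.imwrite(f"pics/{n}_last.png",I[n].astype(np.uint8))
t=np.linspace(.06,.94,60)[:,None]
def prof(n,X,q):
    p=proj(n,jar2w(q,X[0]*(1-t)+X[1]*t)); d=p[-1]-p[0]; nn=np.array([-d[1],d[0]])/np.linalg.norm(d)
    g=[p+k*nn for k in (-4,-1,0,1,4)]
    v=[np.median(cv2.remap(I[n],a[:,0].astype(np.float32)[None],a[:,1].astype(np.float32)[None],1)) for a in g]
    return v[2]+.5*(v[1]+v[3])-v[0]-v[4]
for n in C:
    r=[]
    for th in np.arange(0,1.65,.03):
        for dx in (-.004,-.002,0,.002,.004,.006):
            q=[.536+.834*dx,.265+.551*dx,.584]; r.append((round(float(prof(n,bars(th,0)[0],q))),round(float(th),2),dx))
    print(n,sorted(r)[:9])
E
python3 m.py
```

```text
jar frame -0.1519 -0.0008 0.1844 z-axis [ 0.483  0.317 -0.816] [-0.6  0.7 -0.5] [ 0.16 -0.24  2.48  0.65  0.41  0.61]
scene [(-170, 0.63, -0.004), (-169, 0.66, -0.002), (-168, 0.69, 0), (-164, 0.72, 0.002), (-161, 0.78, 0.004), (-160, 0.75, 0.004), (-159, 0.75, 0.002), (-157, 0.69, -0.002), (-157, 0.72, 0)]
top [(-252, 0.9, 0), (-252, 0.93, 0), (-252, 1.11, -0.004), (-251, 0.54, -0.002), (-250, 0.72, 0), (-250, 1.05, -0.002), (-249, 0.69, 0), (-249, 0.75, 0), (-248, 0.45, -0.004)]
```

The lever still stands at about 0.70 rad with the jar unshifted; the bar slipped off the edge of the tips. I set up again with the bar centred on the tips and the lean growing along the arc.

```bash
cat > way.py <<'E'
import sys,subprocess,numpy as np
r=[]
for a in sys.argv[1:]: # a,lean,d(mm),back(mm)
    a,l,d,b=map(float,a.split(",")); a,lr=np.radians(a),np.radians(l)
    tz=np.array([np.sin(lr),-np.cos(lr)]); tx=np.array([np.cos(lr),np.sin(lr)])
    p=np.array([-.084*np.cos(a),.112+.084*np.sin(a)])-(.0225+b/1e3)*tz-d/1e3*tx; r.append(f"{p[0]:.4f},{p[1]:.4f},{l}")
print(subprocess.run(["python3","jg.py"]+r,capture_output=True,text=True).stdout)
E
python3 way.py 5,20,0,30 5,20,0,10
```

```text
jar frame -0.1524 -0.0002 0.1825 z-axis [ 0.479  0.317 -0.818] [ 0.3  0.3 -1. ] [ 0.16 -0.24  2.48  0.65  0.41  0.61]
-0.1016,0.1687,20.0 [0.0336, -0.0002, 0.0404, -0.0152, -15.0754, 0.0643]
-0.0948,0.1499,20.0 [0.0284, -0.0002, 0.0597, -0.0152, -15.0754, 0.0643]
```

servo_tool(
  targets=[
    [[0.02, 0, 0.01, 0, -7, 0, -1], [0.0336, 0, 0.025, 0, -15, 0, -1], [0.0336, 0, 0.0404, 0, -15, 0, -1], [0.031, 0, 0.05, 0, -15, 0, -1], [0.0284, 0, 0.0597, 0, -15, 0, -1], [0.0284, 0, 0.0597, 0, -15, 0, -1], [0.0284, 0, 0.0597, 0, -15, 0, -1]],
  ],
)

```text
clock: 19.35
position: [0.4562, 0.2122, 0.1494]
tool_rot: [0.943, 0.284, 0.166, -0.05]
ft_force: [0.8, -0.3, 0.7]
opening: -0.0001
grasp_force: 0.0
```

```bash
python3 way.py 5,20,0,0 0,20,0,0 -5,22,0,0 -10,24,0,0 -15,26,0,0 -20,28,0,0 -25,31,1,0 -30,34,1.5,0 -35,36,2,0 -40,38,2,0
```

```text
jar frame -0.0956 -0.0 0.1494 z-axis [ 0.285  0.189 -0.94 ] [ 0.8 -0.3  0.7] [0.29 0.04 2.23 0.19 0.55 1.13]
-0.0914,0.1405,20.0 [0.0009, -0.0, 0.0098, -0.0299, 0.0102, 0.0534]
-0.0917,0.1331,20.0 [-0.0019, -0.0, 0.0167, -0.0299, 0.0102, 0.0534]
-0.0921,0.1255,22.0 [-0.0048, -0.0, 0.0237, -0.0308, 2.0102, 0.0528]
-0.0919,0.1180,24.0 [-0.0072, -0.0, 0.0308, -0.0317, 4.0102, 0.0523]
-0.0910,0.1105,26.0 [-0.0089, -0.0, 0.0381, -0.0326, 6.0102, 0.0518]
-0.0895,0.1031,28.0 [-0.01, -0.0, 0.0456, -0.0335, 8.0102, 0.0512]
-0.0886,0.0953,31.0 [-0.0119, -0.0, 0.0532, -0.0349, 11.0102, 0.0503]
-0.0866,0.0878,34.0 [-0.0126, -0.0, 0.061, -0.0362, 14.0102, 0.0494]
-0.0837,0.0808,36.0 [-0.0122, -0.0, 0.0685, -0.0371, 16.0102, 0.0488]
-0.0798,0.0745,38.0 [-0.0107, 0.0, 0.0758, -0.038, 18.0102, 0.0482]
```

servo_tool(
  targets=[
    [[0.0005, 0, 0.005, 0, 0, 0, -1], [0.001, 0, 0.01, 0, 0, 0, -1], [-0.0005, 0, 0.0133, 0, 0, 0, -1], [-0.002, 0, 0.0167, 0, 0, 0, -1], [-0.0035, 0, 0.02, 0, 1, 0, -1], [-0.0048, 0, 0.0237, 0, 2, 0, -1], [-0.0048, 0, 0.0237, 0, 2, 0, -1]],
  ],
)

```text
clock: 20.23
position: [0.4594, 0.2143, 0.1253]
tool_rot: [0.94, 0.283, 0.183, -0.055]
ft_force: [-1.6, -0.6, 2.8]
opening: -0.0
grasp_force: 1.3
```

```bash
python3 way.py -10,24,0,0 -15,26,0,0 -20,28,0,0 ; python3 m.py
```

```text
jar frame -0.0918 -0.0001 0.1253 z-axis [ 0.312  0.207 -0.927] [-1.6 -0.6  2.8] [0.28 0.09 2.25 0.26 0.45 1.06]
-0.0919,0.1180,24.0 [-0.0028, -0.0001, 0.0068, -0.0228, 2.0005, 0.0502]
-0.0910,0.1105,26.0 [-0.0048, -0.0001, 0.0141, -0.0237, 4.0005, 0.0498]
-0.0895,0.1031,28.0 [-0.0062, -0.0001, 0.0215, -0.0246, 6.0005, 0.0493]

scene [(-125, 0.33, -0.004), (-122, 0.36, -0.002), (-118, 0.39, 0), (-113, 0.36, -0.004), (-110, 0.81, 0), (-109, 0.75, -0.004), (-109, 0.78, -0.002), (-108, 0.03, 0), (-108, 0.09, 0.006)]
top [(-228, 1.08, -0.002), (-226, 0.99, 0), (-224, 0.6, 0), (-222, 0.81, 0.002), (-221, 0.42, -0.004), (-220, 0.96, 0), (-219, 1.17, -0.004), (-218, 0.51, -0.002), (-218, 0.78, 0.002)]
```

The bar is on the tips now, with 2.8 N upward. I continue down the arc.

servo_tool(
  targets=[
    [[-0.0014, 0, 0.0034, 0, 1, 0, -1], [-0.0028, 0, 0.0068, 0, 2, 0, -1], [-0.0038, 0, 0.0105, 0, 3, 0, -1], [-0.0048, 0, 0.0141, 0, 4, 0, -1], [-0.0048, 0, 0.0141, 0, 4, 0, -1]],
  ],
)

```text
clock: 20.95
position: [0.4601, 0.2148, 0.1104]
tool_rot: [0.933, 0.281, 0.215, -0.065]
ft_force: [-0.8, -2.2, 1.8]
opening: -0.0
grasp_force: 1.2
```

```bash
python3 way.py -20,28,0,0 -25,31,1,0 -30,34,1.5,0 -35,36,2,0 -40,38,2,0; python3 m.py
```

```text
jar frame -0.091 0.0 0.1104 z-axis [ 0.365  0.242 -0.899] [-0.8 -2.2  1.8] [0.27 0.11 2.3  0.43 0.33 0.88]
-0.0895,0.1031,28.0 [-0.0019, 0.0, 0.0073, -0.0341, 2.0185, 0.0396]
-0.0886,0.0953,31.0 [-0.0045, 0.0, 0.0147, -0.0351, 5.0185, 0.0387]
-0.0866,0.0878,34.0 [-0.0059, 0.0, 0.0223, -0.0361, 8.0185, 0.0378]
-0.0837,0.0808,36.0 [-0.0064, 0.0, 0.0298, -0.0368, 10.0185, 0.0372]
-0.0798,0.0745,38.0 [-0.0057, 0.0, 0.0372, -0.0374, 12.0185, 0.0365]

scene [(-133, 0.54, -0.004), (-132, 0.51, -0.004), (-128, 0.54, -0.002), (-125, 0.57, -0.002), (-121, 0.57, 0), (-116, 0.6, 0), (-114, 0.6, 0.002), (-102, 0.63, 0.002), (-96, 0.48, -0.004)]
top [(-251, 0.84, 0.002), (-251, 0.87, 0.002), (-251, 1.02, 0), (-251, 1.11, -0.002), (-250, 0.78, 0.002), (-250, 0.81, 0.002), (-249, 1.17, -0.004), (-248, 0.69, 0.002), (-247, 0.9, 0.002)]
```

servo_tool(
  targets=[
    [[-0.001, 0, 0.0037, 0, 1, 0, -1], [-0.0019, 0, 0.0073, 0, 2, 0, -1], [-0.003, 0, 0.011, 0, 3.5, 0, -1], [-0.0045, 0, 0.0147, 0, 5, 0, -1], [-0.0045, 0, 0.0147, 0, 5, 0, -1]],
  ],
)

```text
clock: 21.68
position: [0.4621, 0.2162, 0.0953]
tool_rot: [0.923, 0.278, 0.256, -0.077]
ft_force: [-0.3, -0.5, -0.2]
opening: 0.0004
grasp_force: 0.2
```

```bash
python3 way.py -25,31,1,0 -30,34,1.5,0 -35,36,2,0 -40,38,2,0; python3 m.py; python3 - <<'E'
import cv2
im=cv2.imread("pics/scene_last.png",0)
print(im[290,255:270].tolist(),im[290,296:312].tolist())
E
```

```text
jar frame -0.0885 0.0001 0.0953 z-axis [ 0.429  0.284 -0.857] [-0.3 -0.5 -0.2] [0.25 0.14 2.35 0.9  0.22 0.4 ]
-0.0886,0.0953,31.0 [-0.0001, 0.0001, -0.0, -0.0493, 0.0363, -0.0014]
-0.0866,0.0878,34.0 [-0.0022, 0.0001, 0.0074, -0.0493, 3.0363, -0.0027]
-0.0837,0.0808,36.0 [-0.0033, 0.0001, 0.0149, -0.0493, 5.0363, -0.0035]
-0.0798,0.0745,38.0 [-0.0032, 0.0001, 0.0223, -0.0492, 7.0363, -0.0044]

scene [(-98, 0.78, -0.004), (-91, 0.03, 0), (-91, 0.06, 0.002), (-91, 0.09, 0.006), (-90, 0.75, -0.004), (-90, 0.81, -0.002), (-89, 0.0, -0.004), (-83, 0.06, 0.004), (-81, 0.0, -0.002)]
top [(-233, 0.27, -0.004), (-233, 1.14, 0.002), (-231, 0.99, 0.006), (-231, 1.08, 0.004), (-231, 1.23, 0), (-231, 1.32, -0.004), (-230, 0.45, 0.002), (-230, 1.17, 0.002), (-230, 1.26, -0.002)]
[185, 181, 180, 182, 180, 175, 172, 180, 190, 199, 201, 206, 209, 207, 208] [145, 143, 140, 135, 131, 130, 124, 110, 101, 87, 86, 97, 110, 121, 120, 113]
```

The top view puts the lever at about 1.23 rad, as the arc predicts, so it follows the tips. I press on.

servo_tool(
  targets=[
    [[-0.0011, 0, 0.0037, 0, 1.5, 0, -1], [-0.0022, 0, 0.0074, 0, 3, 0, -1], [-0.0028, 0, 0.0111, 0, 4, 0, -1], [-0.0033, 0, 0.0149, 0, 5, 0, -1], [-0.0033, 0, 0.0149, 0, 5, 0, -1]],
  ],
)

```text
clock: 22.4
position: [0.4661, 0.2191, 0.0808]
tool_rot: [0.911, 0.274, 0.295, -0.089]
ft_force: [-0.1, -0.8, -0.2]
opening: -0.0003
grasp_force: 0.0
```

```bash
python3 way.py  -40,38,2,0 -43,38,3,0; python3 m.py|grep top
```

```text
jar frame -0.0836 0.0002 0.0808 z-axis [ 0.489  0.325 -0.809] [-0.1 -0.8 -0.2] [ 0.24  0.19  2.39  1.75  0.21 -0.47]
-0.0798,0.0745,38.0 [-0.0006, 0.0002, 0.0073, -0.0811, 2.0461, 0.0205]
-0.0777,0.0706,38.0 [-0.0012, 0.0002, 0.0117, -0.0811, 2.0461, 0.0205]

top [(-196, 0.36, 0.006), (-191, 0.3, 0.004), (-188, 0.18, -0.002), (-185, 0.12, -0.004), (-184, 0.21, 0), (-184, 0.33, 0.006), (-181, 0.27, 0.002), (-173, 0.15, -0.002), (-171, 0.24, 0.002)]
```

servo_tool(
  targets=[
    [[-0.004, 0, -0.01, 0, 0, 0, -1], [-0.006, 0, -0.05, 0, 0, 0, -1], [-0.006, 0, -0.1, 0, 0, 0, -1], [-0.006, 0, -0.12, 0, 0, 0, -1], [-0.006, 0, -0.12, 0, 0, 0, -1]],
  ],
)

```text
clock: 23.12
position: [0.4035, 0.1766, 0.1764]
tool_rot: [0.91, 0.275, 0.297, -0.088]
ft_force: [-0.6, 0.4, 0.0]
opening: -0.0003
grasp_force: 0.0
```

```bash
python3 jg.py; python3 m.py; python3 ang.py 2>/dev/null
```

```text
jar frame -0.1592 -0.0007 0.1764 z-axis [ 0.492  0.323 -0.808] [-0.6  0.4  0. ] [ 0.14 -0.24  2.51  0.73  0.39  0.51]
scene [(-89, 0.09, 0.006), (-87, 0.03, 0), (-87, 0.06, 0.002), (-84, 0.0, -0.004), (-82, 0.0, -0.002), (-81, 0.06, 0.004), (-74, 0.09, 0.004), (-73, 0.03, 0.002), (-69, 0.03, -0.002)]
top [(-184, 0.36, 0.006), (-179, 0.21, 0), (-177, 0.12, -0.004), (-177, 0.18, -0.002), (-176, 0.3, 0.004), (-174, 0.27, 0.002), (-173, 0.33, 0.006), (-172, 0.33, 0.004), (-167, 0.15, -0.004)]
scene lever [(86, 1.1), (86, 1.15), (86, 1.2), (86, 1.25), (86, 1.3), (86, 1.35)]
scene bail [(146, -0.004, 0.174), (146, -0.004, 0.198), (149, -0.004, 0.177), (149, 0.0, 0.171), (152, 0.0, 0.168), (153, 0.0, 0.195), (154, -0.004, 0.195), (154, 0.0, 0.192)]
top lever [(80, 0.2), (80, 0.25), (80, 1.35), (80, 1.4), (82, 1.45), (88, 0.15)]
top bail [(95, -0.004, 0.189), (95, -0.004, 0.192), (96, -0.004, 0.195), (97, -0.004, 0.186), (99, -0.004, 0.183), (99, -0.004, 0.198), (103, -0.004, 0.18), (107, -0.004, 0.177)]
```

```bash
python3 - <<'E'
from h import *
import cv2
q=[.536,.265,.584]
I={n:cv2.imread(f"pics/{n}_last.png",0).astype(np.float32) for n in C}
for n in C:
    L0=[bars(th,0)[0] for th in np.arange(1.2,1.66,.05)]
    print(n,"th 1.2..1.65 ends px",proj(n,jar2w(q,L0[0])).round(0).tolist(),proj(n,jar2w(q,L0[-1])).round(0).tolist())
    for L,th in zip(L0,np.arange(1.2,1.66,.05)):
        t=np.linspace(.02,.98,13)[:,None]; p=proj(n,jar2w(q,L[0]*(1-t)+L[1]*t)).astype(np.float32)
        print(round(th,2),cv2.remap(I[n],p[None,:,0],p[None,:,1],1)[0].astype(int).tolist())
E
```

```text
scene th 1.2..1.65 ends px [[301.0, 295.0], [321.0, 270.0]] [[293.0, 302.0], [313.0, 278.0]]
1.2 [88, 89, 87, 85, 84, 82, 87, 87, 87, 90, 99, 128, 183]
1.25 [88, 87, 87, 84, 84, 82, 83, 86, 86, 87, 93, 108, 159]
1.3 [88, 86, 87, 85, 82, 82, 81, 86, 86, 85, 89, 96, 127]
1.35 [86, 88, 86, 87, 84, 83, 81, 82, 86, 86, 86, 92, 107]
1.4 [91, 88, 86, 87, 85, 82, 82, 81, 86, 86, 86, 89, 96]
1.45 [109, 84, 88, 88, 88, 85, 84, 82, 84, 87, 87, 87, 93]
1.5 [128, 88, 90, 89, 90, 89, 86, 85, 84, 89, 87, 89, 90]
1.55 [134, 103, 89, 95, 94, 94, 91, 89, 86, 89, 91, 92, 89]
1.6 [135, 124, 86, 101, 101, 99, 98, 94, 89, 89, 95, 95, 95]
1.65 [139, 135, 96, 102, 110, 107, 105, 101, 97, 90, 98, 101, 102]
top th 1.2..1.65 ends px [[275.0, 312.0], [317.0, 283.0]] [[271.0, 302.0], [311.0, 274.0]]
1.2 [180, 193, 158, 177, 169, 144, 172, 171, 165, 195, 193, 200, 205]
1.25 [183, 192, 157, 175, 155, 148, 173, 176, 180, 192, 191, 170, 212]
1.3 [155, 152, 137, 147, 123, 127, 146, 144, 145, 154, 158, 119, 161]
1.35 [105, 97, 99, 103, 95, 93, 98, 97, 99, 99, 104, 82, 102]
1.4 [71, 81, 81, 83, 83, 82, 84, 82, 81, 79, 79, 77, 76]
1.45 [89, 116, 110, 114, 104, 104, 123, 121, 76, 82, 79, 79, 86]
1.5 [155, 170, 167, 176, 143, 136, 179, 163, 75, 87, 86, 82, 95]
1.55 [198, 173, 193, 196, 159, 145, 195, 122, 79, 83, 84, 85, 92]
1.6 [201, 155, 195, 185, 176, 130, 154, 88, 80, 78, 87, 89, 90]
1.65 [194, 163, 195, 184, 168, 107, 105, 92, 81, 78, 93, 99, 90]
```

The lever stands at about 1.4 rad. I press it the last bit along the tangent.

```bash
python3 way.py -33,38,2,30 -33,38,2,8 -37,38,2.5,0 -41,38,3,0 -45,38,3.5,0 -47,38,3.5,-1
```

```text
jar frame -0.1586 -0.0002 0.1751 z-axis [ 0.491  0.325 -0.808] [-0.2 -1.2 -0.5] [ 0.14 -0.24  2.51  0.74  0.38  0.5 ]
-0.1043,0.1064,38.0 [0.0035, -0.0002, 0.0875, -0.0188, 1.9357, 0.0877]
-0.0908,0.0891,38.0 [0.0042, -0.0002, 0.1094, -0.0188, 1.9357, 0.0877]
-0.0829,0.0776,38.0 [0.0038, -0.0002, 0.1234, -0.0188, 1.9357, 0.0877]
-0.0796,0.0728,38.0 [0.0037, -0.0002, 0.1292, -0.0188, 1.9357, 0.0877]
-0.0760,0.0682,38.0 [0.0039, -0.0002, 0.135, -0.0188, 1.9357, 0.0877]
-0.0733,0.0654,38.0 [0.0044, -0.0002, 0.1389, -0.0188, 1.9357, 0.0877]
```

servo_tool(
  targets=[
    [[0.0035, 0, 0.045, 0, 2, 0, -1], [0.0035, 0, 0.0875, 0, 2, 0, -1], [0.004, 0, 0.105, 0, 2, 0, -1], [0.004, 0, 0.112, 0, 2, 0, -1], [0.0038, 0, 0.118, 0, 2, 0, -1], [0.0038, 0, 0.1234, 0, 2, 0, -1], [0.0037, 0, 0.1262, 0, 2, 0, -1], [0.0037, 0, 0.1292, 0, 2, 0, -1], [0.0037, 0, 0.1292, 0, 2, 0, -1]],
  ],
)

```text
clock: 24.45
position: [0.4693, 0.221, 0.072]
tool_rot: [0.905, 0.273, 0.312, -0.094]
ft_force: [-0.1, 0.9, 0.0]
opening: 0.0002
grasp_force: 0.0
```

```bash
python3 way.py -43,38,3,0 -45,38,3.5,0 -47,38,3.5,-1
```

```text
jar frame -0.08 0.0 0.072 z-axis [ 0.513  0.34  -0.788] [-0.1  0.9  0. ] [ 0.23  0.23  2.4   2.07  0.24 -0.79]
-0.0777,0.0706,38.0 [0.0009, 0.0001, 0.0025, -0.0538, 0.0244, 0.0582]
-0.0760,0.0682,38.0 [0.0008, 0.0001, 0.0054, -0.0538, 0.0244, 0.0582]
-0.0733,0.0654,38.0 [0.0012, 0.0001, 0.0093, -0.0538, 0.0244, 0.0582]
```

servo_tool(
  targets=[
    [[0.0008, 0, 0.0027, 0, 0, 0, -1], [0.0008, 0, 0.0054, 0, 0, 0, -1], [0.001, 0, 0.0075, 0, 0, 0, -1], [0.001, 0, 0.0075, 0, 0, 0, -1]],
  ],
)

```text
clock: 24.95
position: [0.4736, 0.2237, 0.0676]
tool_rot: [0.905, 0.273, 0.312, -0.094]
ft_force: [-9.1, -6.3, 13.6]
opening: -0.0001
grasp_force: 8.4
```

```bash
python3 jg.py; python3 ang.py 2>/dev/null|grep lever
```

```text
jar frame -0.0748 -0.0 0.0676 z-axis [ 0.514  0.34  -0.787] [-9.1 -6.3 13.6] [ 0.24  0.25  2.39  2.12  0.25 -0.84]
scene lever [(64, 1.2), (66, 1.15), (66, 1.25), (66, 1.3), (67, 1.05), (67, 1.1)]
top lever [(60, 0.8), (63, 0.75), (65, 0.85), (70, 0.7), (72, 0.9), (76, 1.55)]
```

The tips meet firm resistance along the tangent exactly where the bar lies when fully down. I retreat and measure.

servo_tool(
  targets=[
    [[0, 0, -0.005, 0, 0, 0, -1], [-0.004, 0, -0.03, 0, 0, 0, -1], [-0.006, 0, -0.09, 0, 0, 0, -1], [-0.006, 0, -0.13, 0, 0, 0, -1], [-0.006, 0, -0.13, 0, 0, 0, -1]],
  ],
)

```text
clock: 25.68
position: [0.4119, 0.1866, 0.1581]
tool_rot: [0.903, 0.275, 0.315, -0.101]
ft_force: [0.3, 0.3, 0.6]
opening: 0.0005
grasp_force: 0.0
```

```bash
cat > p.py <<'E'
from h import *
import cv2
I={n:cv2.cvtColor(capture(n),cv2.COLOR_RGB2GRAY).astype(np.float32) for n in C}
q=[.536,.265,.584]; t=np.linspace(.02,.98,13)[:,None]
def row(n,X): p=proj(n,jar2w(q,X[0]*(1-t)+X[1]*t)).astype(np.float32); return cv2.remap(I[n],p[None,:,0],p[None,:,1],1)[0].astype(int).tolist()
for th in np.arange(1.3,1.7,.05): print("lever top",round(th,2),row("top",bars(th,0)[0]))
for z in np.arange(.165,.2,.004): print("bail scene",round(z,3),row("scene",np.array([[-.001,.043,z],[-.001,-.043,z]])))
print(I["scene"][290,255:270].astype(int).tolist(),I["scene"][290,296:312].astype(int).tolist())
E
python3 p.py
```

```text
lever top 1.3 [188, 201, 185, 185, 141, 92, 110, 118, 115, 114, 123, 105, 124]
lever top 1.35 [158, 192, 201, 194, 91, 94, 86, 87, 72, 87, 88, 96, 90]
lever top 1.4 [161, 189, 191, 188, 91, 152, 125, 131, 111, 82, 90, 104, 90]
lever top 1.45 [184, 206, 192, 193, 98, 215, 208, 201, 130, 97, 93, 99, 104]
lever top 1.5 [143, 150, 148, 160, 94, 170, 165, 170, 67, 91, 92, 78, 88]
lever top 1.55 [64, 75, 77, 78, 70, 77, 82, 68, 60, 79, 77, 67, 78]
lever top 1.6 [56, 79, 67, 68, 82, 95, 69, 38, 35, 53, 61, 41, 57]
lever top 1.65 [166, 154, 189, 178, 83, 125, 91, 88, 74, 69, 87, 99, 81]
bail scene 0.165 [197, 232, 207, 181, 148, 180, 192, 216, 246, 251, 249, 245, 163]
bail scene 0.169 [142, 167, 137, 137, 107, 141, 178, 237, 251, 251, 249, 206, 100]
bail scene 0.173 [121, 113, 107, 108, 106, 117, 196, 248, 250, 248, 218, 111, 94]
bail scene 0.177 [154, 157, 145, 159, 165, 154, 222, 235, 237, 221, 143, 130, 130]
bail scene 0.181 [211, 211, 194, 226, 218, 219, 212, 186, 198, 165, 160, 149, 153]
bail scene 0.185 [229, 222, 230, 242, 234, 236, 166, 161, 167, 170, 154, 142, 131]
bail scene 0.189 [226, 207, 221, 201, 188, 182, 152, 164, 168, 155, 135, 131, 131]
bail scene 0.193 [188, 187, 192, 147, 133, 145, 161, 165, 158, 136, 139, 132, 132]
bail scene 0.197 [181, 193, 189, 144, 132, 159, 172, 168, 138, 141, 149, 114, 104]
[182, 176, 173, 176, 173, 169, 169, 176, 188, 192, 198, 198, 203, 202, 207] [149, 141, 137, 131, 129, 125, 113, 101, 87, 78, 85, 89, 89, 97, 96, 91]
```

Lever bar found at 1.57 rad and bail bar at z ≈ 0.172 m, in the slot. The jar stands where it was and the gripper is clear, so I hand in.

```bash
python3 -c "
from bench import bot
print(bot.finish_job())"
```

```text
the job is handed in; nothing more can be done
None
```

I've handed in the job with the jar clamped shut: the lid is lined up, the bail is in the slot and the lever is fully down, all measured from the camera images; the hand-in call returned no verdict.

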